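# Hang the hook-on caddy in the notch of the tool bin's rim

## Task

Pick up the orange hook-on caddy and hook its bent lip over the near rim of the blue tool bin, basket inside the bin. Slide it along the rim, pressing gently, until the lip drops fully home into the notch of the steel rail, then let go so that it hangs there upright. Feel your way: never push the caddy against the bin with more than 25 N, and leave the things standing around where they are.

Things in the scene. Friction and masses are not known exactly. Their poses are not given: they have to be found in the camera images.
- rim_mid (a point): Point on the tool bin's near wall (facing the robot): half-way along it, mid-thickness, at the height of the notch floor, 100 mm above the table. x looks into the bin, y along the rim, z up. The 5 mm wall is topped by a springy black strip (yields 1 mm per 6 N, 6 mm at most); on it a bare-steel rail, 5 mm thick, 8 mm high (top at 108 mm), with one square-edged notch 44 mm long.
- tub: Blue open steel bin fixed to the table, 200 (x) x 264 (y) x 108 mm; origin under its centre, axes as rim_mid. Its steel rail's notch has its middle anywhere within 20 mm of rim_mid along y, either side; it stays put, but where is not reported, feel for it by sliding along the rail. Beyond the rail the rim is also 108 mm high. A screwdriver lies inside.
- caddy_grip (a point): Middle of the caddy's upright grip tab, 108 mm above its underside; z up, y along the lip, x from lip to basket. Tab 12 mm thick (x), 30 mm wide (y), from 32 mm below this point to 24 mm above. Height over rim_mid: 44 mm while the hook rides on the rail, 36 mm when fully home in the notch.
- hook (a point): Mid-length of the hook's ceiling (underside of the bridge), 36 mm below the grip tab's middle; axes as caddy_grip. The hook is a channel open downwards, 40 mm long (y), 9 mm wide (x). Outer lip at -x hangs 28 mm below this point, its edge flared outwards; the inner side is the basket's back plate, down to 72 mm below this point.
- caddy: Loose orange plastic caddy, about 140 g (100 to 190): basket 44 (x) x 60 (y) x 52 mm with a hook and a grip tab along its -x side, 132 mm high in all; origin at the centre of the basket's underside, 26.5 mm to the +x side of the tab; axes as caddy_grip.
- dowel_tin: Grey metal tin, 70 mm across, 58 mm high; bystander; origin at its underside.
- mug: Beige mug, 79x106x90 mm; bystander; origin at its underside.
- tape_measure: Yellow and black tape measure, 37x70x64 mm; bystander; origin at its underside.
- glue_bottle: White glue bottle with an orange nozzle, 58 mm across, 166 mm high; bystander; origin at its underside.
Mind the look-alikes: they are no part of the job. There is more than one size of the caddy; the one meant has the size given above.

How it is judged:
By the outcome, as a careful person would: the job done as asked, in the order asked, and still so for the second after the job is handed in, with the robot touching nothing.
It also fails if it takes over 64 s, if anything falls off the work surface, if the arm or the gripper's body presses on something with over 40 N, if the wrist force passes 120 N, or if a joint passes its speed limit or range.

## Robot

A 6-joint arm with a two-finger parallel gripper is mounted at the origin on the work surface; the furniture and walls round the work are solid. World frame = base frame: x ahead of the robot, y to its left, z up, the work surface at z = 0. Lengths are in m, angles in degrees, forces in N, time in s.
With the tool pointing down it reaches from about 0.325 to 0.9 m from the base axis. Payload 3.5 kg.
Tool frame: the origin (TCP) lies midway between the tips of the shut fingers; the grasp point (between the pads) lies 19 mm behind it (ctrl.grip_point_offset is the distance from the TCP to the grasp point, in m); y points along the fingers, z is the direction in which the jaws open and shut, and the axes are right-handed (so a half turn about y gives the same grasp; the last joint's range is limited). The gripper opens to 85 mm and grips with 20 to 120 N. Pads are 22 mm wide; open, the fingers measure 114 mm over their backs; the gripper's body (76 mm by 85 mm) begins 54 mm behind the grasp point. The pads swing forward as they close: fully open they stand 13 mm farther back than shut.
Start: joints at [-79.034, 15.837, -1.513, 72.651, 0, 84.076], TCP at [0.182, -0.598, 0.231] pointing down, gripper open.
Joint ranges: [-178.77, 178.77], [-48.84, 107.48], [-61.69, 71.31], [-111.58, 123.2], [-90, 87.43], [-180, 180]. Speed limits (degrees/s): [147.25, 147.25, 180, 180, 180, 180].

## Interface

Orientations are given as [roll, pitch, yaw] about the fixed x, y, z axes, in that order (R = Rz(yaw) Ry(pitch) Rx(roll)).
In Python, from rig import ctrl, optics gives the robot as it stands. Calls block until the motion is done:
- ctrl.goto(position, orientation): joint-space move of the TCP to a pose.
- ctrl.line_to(position, rot=None, velocity=0.15): straight line of the TCP; rot=None keeps the orientation; velocity is the mean speed in m/s.
- ctrl.move_j(angles): joint-space move.
- ctrl.command_gripper(opening, grip_force=None): finger opening in m; grip_force is the grip in N (None keeps the last); returns when the fingers have stopped.
- ctrl.hold(seconds).
- ctrl.solve_ik(position, orientation): joint angles nearest the present ones, or None.
- optics.capture(name): name is "side" or "top" or "wrist"; returns the picture (384x512x3 uint8, red, green, blue); there is no depth.
- optics.camera_info(name): a dict with "intrinsics" (3x3 intrinsics, pixels), "k1" (the pictures are not rectified: a ray, as slopes to the right and down, at radius r is drawn at 1 + k1 r^2 times it, then the intrinsics apply), "rvec" (rotation vector, rad) and "tvec" (3), from world to camera coordinates, as OpenCV has them. Camera axes: x right, y down, z forward; pixel columns grow to the right and rows downward; lengths in m; the calibration is good to about 2 mm. A picture is of the moment at which its call begins: read the wrist's pose just before it. camera_info takes no time and is no camera call; for the wrist camera it gives the pose at the moment of the call.
A pose or a line that the arm cannot do raises ctrl.PlanningError and nothing moves.
- ctrl.job_done(): hands the job in, once; it reports no verdict.
Readings, each from a call of its own:
- ctrl.get_time_s(): time.
- ctrl.get_q(): joint angles.
- ctrl.get_joint_vel(): joint speeds.
- ctrl.get_joint_torque(): joint torques, N m.
- ctrl.get_eef_pos(): TCP position.
- ctrl.get_tcp_rot(): TCP orientation.
- ctrl.get_wrist_force(): force on the tool from outside, world axes, zero at the start.
- ctrl.get_wrist_torque(): the same for the moment, N m.
- ctrl.get_opening(): finger opening in m.
Only numpy, scipy, OpenCV 4.12 (cv2) and the standard library are available. Lean on these libraries where they do the work, as an engineer would, in place of code of your own. Each camera call takes 0.05 s, during which the arm holds its last target.

## Working session

There is one attempt and no reset: what is moved stays moved. The work goes in short steps, each a Python script; the robot and the scene stay as the last script left them, time stands still between calls to the robot, and variables do not carry over. Pictures are saved under pics/ and viewed, and the job is handed in when it is done.

```bash
ls; mkdir -p pics; python3 - <<'E'
from rig import ctrl, optics
import cv2
for n in ["side","top","wrist"]:
    im=optics.capture(n); cv2.imwrite(f"pics/{n}0.png",cv2.cvtColor(im,cv2.COLOR_RGB2BGR))
    i=optics.camera_info(n); print(n,i)
print(ctrl.get_time_s(),ctrl.get_tcp_rot(),ctrl.grip_point_offset)
E
```

```text
pics
side {'intrinsics': array([[422.70873678,   0.        , 256.73431412],
       [  0.        , 422.70873678, 195.35695575],
       [  0.        ,   0.        ,   1.        ]]), 'k1': -0.15094390441063063, 'rvec': array([ 1.99631133, -0.41636735,  0.2734071 ]), 'tvec': array([-0.54404566,  0.19665623,  1.33823565])}
top {'intrinsics': array([[443.10236644,   0.        , 248.04201115],
       [  0.        , 443.10236644, 188.40221235],
       [  0.        ,   0.        ,   1.        ]]), 'k1': -0.10179534703066632, 'rvec': array([ 1.50841686, -2.3130718 ,  0.68921002]), 'tvec': array([0.23878819, 0.52869446, 1.57183227])}
wrist {'intrinsics': array([[294.5657705 ,   0.        , 257.15150093],
       [  0.        , 294.5657705 , 192.89498903],
       [  0.        ,   0.        ,   1.        ]]), 'k1': -0.028999456276866155, 'rvec': array([-2.3074378 ,  1.70856578,  0.27754304]), 'tvec': array([-0.62488831, -0.04069625,  0.38050311])}
0.15 [-9.00998999e+01  1.01424515e-02 -1.63110762e+02] 0.0187
```

View pics/side0.png

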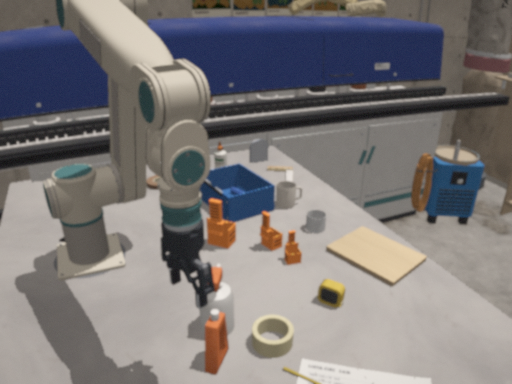

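View pics/top0.png

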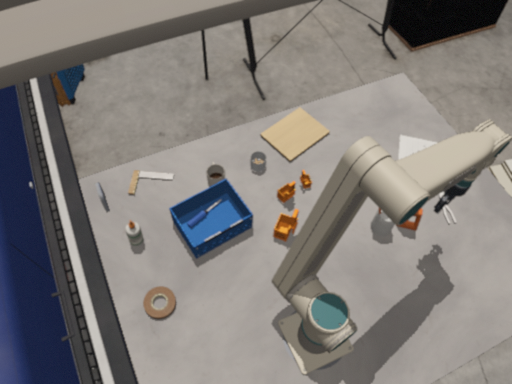

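View pics/wrist0.png

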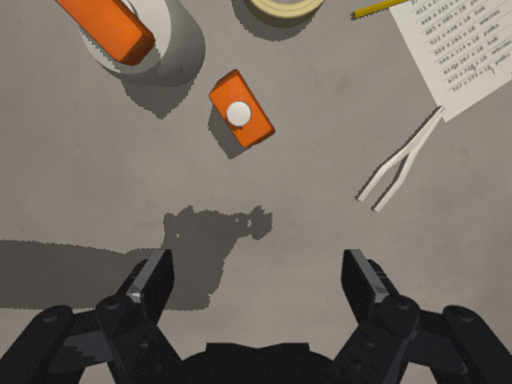

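The views show three candidate caddies: in the side view at about (220,225), (270,232) and (292,248), and in the top view at about (286,225), (287,190) and (306,179). The bin is at about (211,217) in the top view. I'll enlarge these areas.

```bash
cat > h.py <<'E'
import numpy as np, cv2
from rig import ctrl, optics
from scipy.spatial.transform import Rotation as R
def cam(n):
    i=optics.camera_info(n); return np.array(i['intrinsics']),i['k1'],R.from_rotvec(i['rvec']).as_matrix(),np.array(i['tvec'])
def proj(c,P):
    K,k1,Rm,t=c; p=np.atleast_2d(P)@Rm.T+t; s=p[:,:2]/p[:,2:]; 
    s=s*(1+k1*(s**2).sum(1,keepdims=True)); return s@K[:2,:2].T+K[:2,2]
def ray(c,uv):
    K,k1,Rm,t=c; x=cv2.undistortPoints(np.array(uv,float).reshape(-1,1,2),K,np.array([k1,0,0,0.]))[:,0]
    d=np.c_[x,np.ones(len(x))]@Rm; return -Rm.T@t,d
def atz(c,uv,z):
    o,d=ray(c,uv); return o+d*((z-o[2])/d[:,2:])
def snap(n,f,crop=None,k=1):
    im=optics.capture(n)[:,:,::-1]; cv2.imwrite(f"pics/{f}_raw.png",im); save(im,f,crop,k)
def save(im,f,crop=None,k=1):
    if crop: im=im[crop[1]:crop[3],crop[0]:crop[2]]
    cv2.imwrite(f"pics/{f}.png",cv2.resize(im,None,fx=k,fy=k,interpolation=cv2.INTER_CUBIC))
E
python3 - <<'E'
from h import *
save(cv2.imread('pics/side0.png'),'s1',(190,150,330,270),5)
save(cv2.imread('pics/top0.png'),'t1',(165,150,325,265),5)
E
```

```text
(no output)
```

View pics/s1.png

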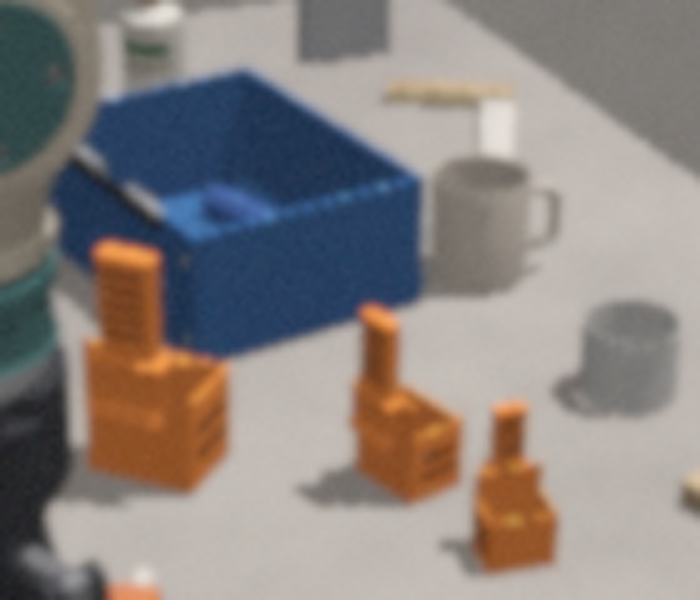

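View pics/t1.png

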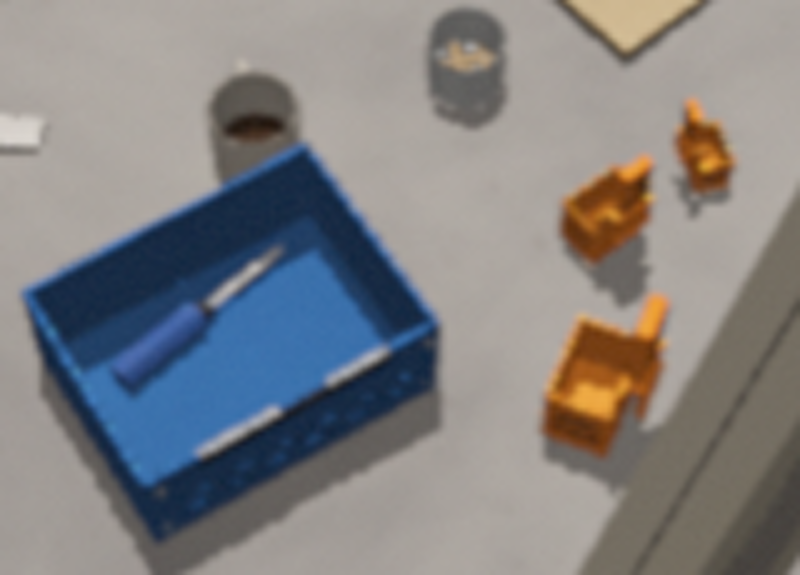

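```bash
python3 - <<'E'
from h import *
np.set_printoptions(precision=4,suppress=True)
t=cam('top'); s=cam('side')
z=lambda l,o,k=5: np.array(l,float)/k+np.array(o)
c=z([(25,293),(305,148),(437,322),(150,485)],(165,150))
C=atz(t,c,.108); print(C, [np.linalg.norm(C[i]-C[i-1]) for i in range(4)])
r=z([(200,455),(280,410),(328,382),(388,350)],(165,150)); print('rail',atz(t,r,.108))
# tab tops triangulation: side px/top px
S=z([(128,247),(380,312),(510,406)],(190,150)); T=z([(655,300),(638,163),(692,103)],(165,150))
for a,b in zip(S,T):
    o1,d1=ray(s,[a]);o2,d2=ray(t,[b]); A=np.c_[d1[0],-d2[0]]; l=np.linalg.lstsq(A,o2-o1,rcond=None)[0]
    print((o1+d1[0]*l[0]+o2+d2[0]*l[1])/2, np.linalg.norm(o1+d1[0]*l[0]-o2-d2[0]*l[1]))
E
```

```text
[[0.642  0.3103 0.108 ]
 [0.6806 0.0578 0.108 ]
 [0.4903 0.0262 0.108 ]
 [0.449  0.2781 0.108 ]] [np.float64(0.19565923869152949), np.float64(0.2553881751325277), np.float64(0.19295038316239135), np.float64(0.25530437197843364)]
rail [[0.4572 0.2352 0.108 ]
 [0.4683 0.1663 0.108 ]
 [0.4758 0.1238 0.108 ]
 [0.4829 0.0708 0.108 ]]
[ 0.4047 -0.1117  0.1798] 0.0030590594996876175
[ 0.5471 -0.1746  0.1335] 0.002659380941711874
[ 0.5999 -0.2567  0.0982] 0.0006553779870441437
```

The three tab tops are at heights of 180, 133 and 98 mm, so the middle caddy is the 132 mm one that's meant. The rail in the top view shows what looks like the notch gap at about y = 0.124–0.166. Next I'll look from above with the wrist camera.

```bash
python3 - <<'E'
from h import *
np.set_printoptions(precision=4,suppress=True)
K,k,Rm,t=cam('wrist'); 
Rt=R.from_euler('xyz',ctrl.get_tcp_rot(),degrees=True).as_matrix(); p=ctrl.get_eef_pos()
print('cam in tool',Rt.T@(-Rm.T@t-p)); print(Rt.T@Rm.T)
for yaw in range(-180,180,15):
    q=ctrl.solve_ik([.50,-.06,.34],[-90,0,yaw]); print(yaw,None if q is None else np.round(q,0))
E
```

```text
cam in tool [-0.0821 -0.143   0.0004]
[[-0.0012  0.9489  0.3157]
 [-0.0009 -0.3157  0.9489]
 [ 1.      0.0008  0.0012]]
-180 [-14.   1.  -6.  83.   0. 166.]
-165 [-14.   1.  -6.  83.   0. 151.]
-150 [-14.   1.  -6.  83.   0. 136.]
-135 [-14.   1.  -6.  83.   0. 121.]
-120 [-14.   1.  -6.  83.   0. 106.]
-105 [-14.   1.  -6.  83.   0.  91.]
-90 [-14.   1.  -6.  83.   0.  76.]
-75 [-14.   1.  -6.  83.   0.  61.]
-60 [-14.   1.  -6.  83.   0.  46.]
-45 [-14.   1.  -6.  83.   0.  31.]
-30 [-14.   1.  -6.  83.   0.  16.]
-15 [-14.   1.  -6.  83.   0.   1.]
0 [-14.   1.  -6.  83.   0. -14.]
15 [-14.   1.  -6.  83.   0. -29.]
30 [-14.   1.  -6.  83.   0. -44.]
45 [-14.   1.  -6.  83.   0. -59.]
60 [-14.   1.  -6.  83.   0. -74.]
75 [-14.   1.  -6.  83.   0. -89.]
90 [ -14.    1.   -6.   83.    0. -104.]
105 [ -14.    1.   -6.   83.    0. -119.]
120 [ -14.    1.   -6.   83.    0. -134.]
135 [ -14.    1.   -6.   83.    0. -149.]
150 [ -14.    1.   -6.   83.    0. -164.]
165 [ -14.    1.   -6.   83.    0. -179.]
```

```bash
python3 - <<'E'
from h import *
t0=ctrl.get_time_s()
ctrl.goto([.52,-.15,.30],[-90,0,-81]); print(ctrl.get_time_s()-t0, ctrl.get_q())
np.save('camA.npy',np.array(cam('wrist'),dtype=object),allow_pickle=True)
snap('wrist','wA'); snap('side','sA'); snap('top','tA')
E
```

```text
2.0333 [-2.30109695e+01  5.67194346e+00 -5.64229054e+00  7.87001362e+01
 -1.84457965e-02  5.80681150e+01]
```

View pics/wA.png

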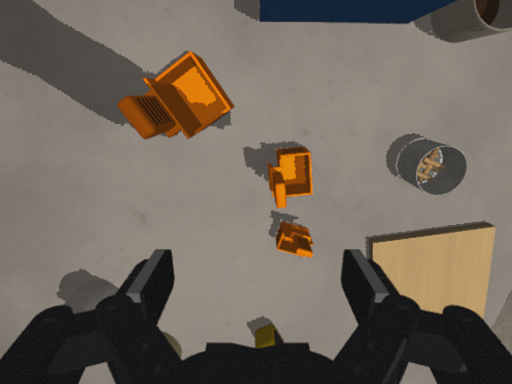

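View pics/sA.png

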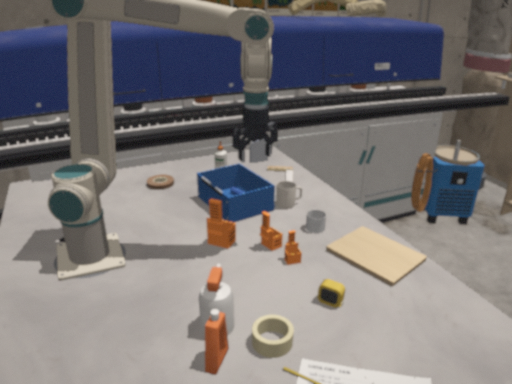

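View pics/tA.png

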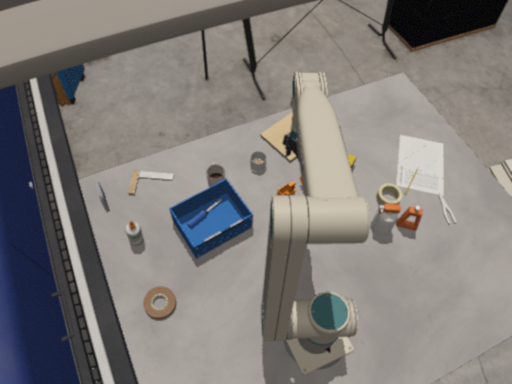

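The wrist view shows the target at about (292,177), its tab at (280,190), the small caddy close by at (294,238) and the large one at (175,100). I'll enlarge the target.

```bash
python3 - <<'E'
from h import *
save(cv2.imread('pics/wA_raw.png'),'wA2',(255,135,330,210),8)
E
```

```text
(no output)
```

View pics/wA2.png

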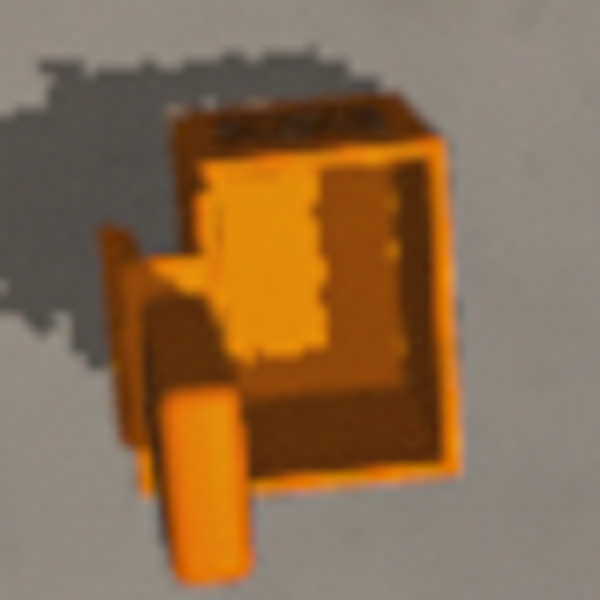

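```bash
cat > fitc.py <<'E'
from h import *
from scipy.optimize import least_squares
np.set_printoptions(precision=4,suppress=True)
c=np.load('camA.npy',allow_pickle=True)
px=np.array([(445,138),(461,478),(163,388),(243,388),(252,572),(178,584)],float)/8-.44+np.array((255,135))
M=np.array([(22,30,52),(22,-30,52),(-32.5,15,132),(-20.5,15,132),(-20.5,-15,132),(-32.5,-15,132)])/1e3
def W(v,M): return M@R.from_euler('z',v[2]).as_matrix().T+[v[0],v[1],0]
f=lambda v:(proj(c,W(v,M))-px).ravel()
s=least_squares(f,[.57,-.17,0.1]); print(s.x,np.degrees(s.x[2])); print(s.fun.reshape(-1,2))
print('grip',W(s.x,np.array([[-.0265,0,.108]])))
# check with side / top tab tops
for n in ('side','top'): print(n,proj(cam(n),W(s.x,np.array([[-.0265,0,.132]]))))
E
python3 fitc.py
```

```text
[ 0.5764 -0.1655  0.2448] 14.023935275325226
[[ 0.6395 -0.1021]
 [-0.0369 -0.2874]
 [-0.6639 -0.2312]
 [ 0.229  -1.1488]
 [ 0.636   1.2255]
 [-0.6984  0.5956]]
grip [[ 0.5507 -0.1719  0.108 ]]
side [[266.3099 212.4511]]
top [[291.4566 182.0163]]
```

```bash
python3 - <<'E'
from h import *
np.set_printoptions(precision=4,suppress=True)
g=[.5507,-.1719]; o=[-90,0,-75.98]; print(ctrl.get_time_s())
ctrl.command_gripper(.05,50)
ctrl.goto([*g,.17],o); ctrl.line_to([*g,.0893],velocity=.08)
print(ctrl.get_eef_pos(),ctrl.get_wrist_force())
ctrl.command_gripper(0.0,60); print(ctrl.get_opening(),ctrl.get_wrist_force(),ctrl.get_time_s())
ctrl.line_to([*g,.13],velocity=.08); ctrl.hold(.2);print(ctrl.get_opening(),ctrl.get_wrist_force(),ctrl.get_wrist_torque())
ctrl.line_to([*g,.27],velocity=.2)
print(ctrl.get_eef_pos(),ctrl.get_time_s())
snap('wrist','wB'); snap('side','sB',(200,80,330,240),4)
E
```

```text
2.3333
[ 0.5513 -0.1722  0.0899] [ 0.261   0.4349 -0.0897]
0.011150975140080848 [-0.8442 -0.7163  0.8555] 4.9583
0.011500914235812187 [ 0.2411 -0.052  -1.3579] [-0.0243  0.0293  0.008 ]
[ 0.5499 -0.1716  0.2686] 6.6667
```

View pics/wB.png

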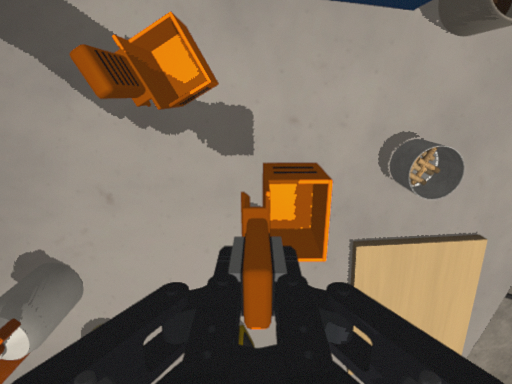

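View pics/sB.png

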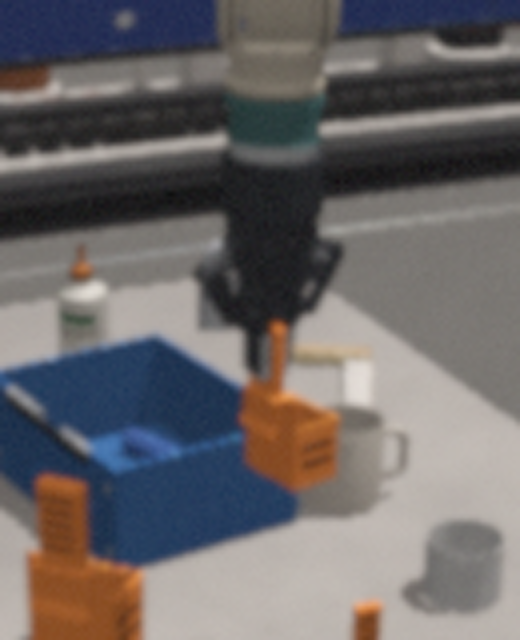

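```bash
python3 - <<'E'
from h import *
ctrl.goto([.38,.12,.33],[-90,0,-81]); print(ctrl.get_time_s(), ctrl.get_eef_pos(),ctrl.get_wrist_force())
np.save('camC.npy',np.array(cam('wrist'),dtype=object),allow_pickle=True)
snap('wrist','wC')
save(cv2.imread('pics/wC_raw.png'),'wC2',(250,0,410,120),5)
save(cv2.imread('pics/wC_raw.png'),'wC3',(270,110,430,230),5)
E
```

```text
8.0583 [0.38061664 0.11961913 0.32976222] [-0.05476701 -0.22479252 -1.12099956]
```

View pics/wC.png

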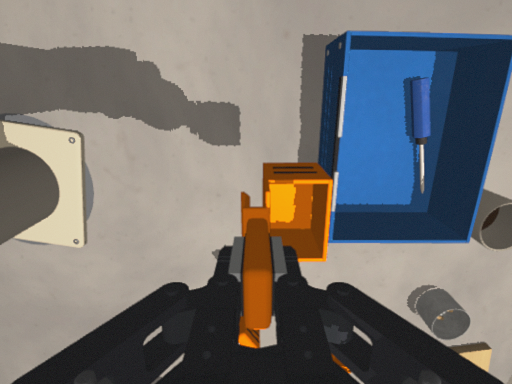

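View pics/wC2.png

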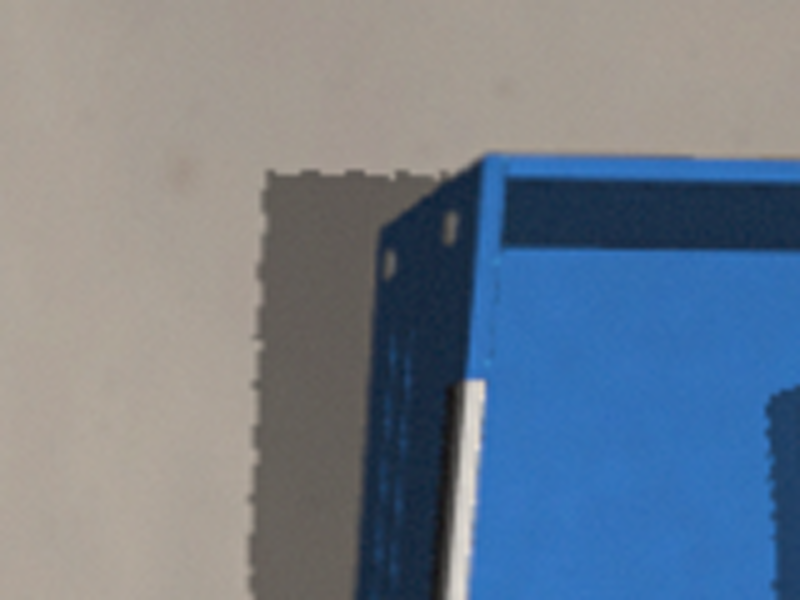

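View pics/wC3.png

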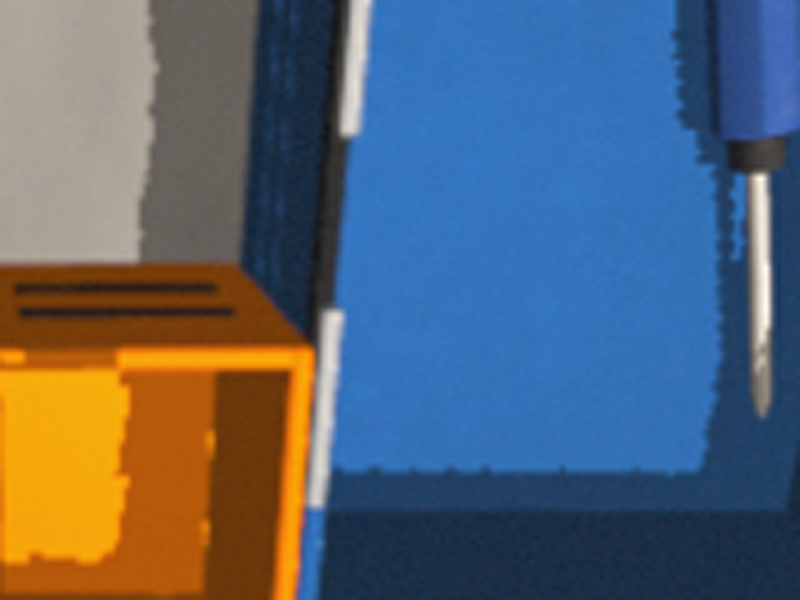

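```bash
cat > fitb.py <<'E'
from h import *
from scipy.optimize import least_squares
np.set_printoptions(precision=4,suppress=True)
c=np.load('camC.npy',allow_pickle=True)
a=lambda l,o:np.array(l,float)/5-.4+np.array(o)
pA=a((487,155),(250,0)); pB=np.array((470,241.3)); pAi=a((502,178),(250,0))
rl=[a((471,380),(250,0)),a((351,135),(270,110)),a((333,308),(270,110)),a((318,507),(270,110))]
def W(v,M): return np.atleast_2d(M)@R.from_euler('z',v[2]).as_matrix().T+[v[0],v[1],0]
def f(v):
    M=[(-.1,.132,.108),(.1,-.132,.108),(-.095,.127,.108)]+[(-.0975,s,.108) for s in v[3:7]]
    return (proj(c,W(v,M))-np.array([pA,pB,pAi]+rl)).ravel()
s=least_squares(f,[.565,.17,.15,.09,.02,-.02,-.09]); v=s.x
print(v,np.degrees(v[2]));print(s.fun.reshape(-1,2))
rim=W(v,[(-.0975,0,.1)])[0];print('rim',rim,'notch mid s',(v[4]+v[5])/2,'len',v[4]-v[5])
t=cam('top'); print(proj(t,W(v,[(-.1,.132,.108),(.1,.132,.108),(.1,-.132,.108),(-.1,-.132,.108)])), 'meas (195,247)(170,208.6)(226,179.6)(252.4,214.4)')
print('notch top',proj(t,W(v,[(-.0975,v[4],.108),(-.0975,v[5],.108)])),'meas (221,232)(230.6,226.4)')
np.save('bin.npy',np.r_[rim[:2],v[2],v[4],v[5]])
E
python3 fitb.py
```

```text
[ 0.5755  0.169   0.1594  0.0844  0.0141 -0.0298 -0.0845] 9.132256660027236
[[-1.0676 -0.4228]
 [-0.1172  0.5789]
 [ 0.0071 -0.048 ]
 [ 0.7973  0.0636]
 [-0.1651 -0.0137]
 [ 0.5227  0.0444]
 [ 0.1033  0.009 ]]
rim [0.4792 0.1535 0.1   ] notch mid s -0.007856748232155241 len 0.043931025866727216
[[193.0186 245.9872]
 [167.8989 206.7395]
 [225.3873 176.605 ]
 [252.4076 212.557 ]] meas (195,247)(170,208.6)(226,179.6)(252.4,214.4)
notch top [[219.8417 230.2154]
 [229.6958 224.6727]] meas (221,232)(230.6,226.4)
```

Wrist-camera fit: the notch is 43.9 mm long and the rail is symmetric, so the fit is consistent, with the notch middle at s ≈ -8 mm. The top camera puts the wall a few mm off in x, so I'll check that by relative view and by touch. Next I'll hover with the basket over the inside of the bin at s = +40.

```bash
cat >> h.py <<'E'
b=np.load('bin.npy'); RB=R.from_euler('z',b[2]).as_matrix(); ORI=[-90,0,np.degrees(b[2])-90]
DZ=.0181
def P(x,s,gz):  # grip point in rim frame (x,y) and height over rim_mid -> TCP world
    w=RB@np.array([x,s,0])+[b[0],b[1],0]; return [w[0],w[1],.1+gz-DZ]
def where():
    e=np.array(ctrl.get_eef_pos()); l=RB.T@(e-[b[0],b[1],0]); return np.array([l[0],l[1],e[2]-.1+DZ])*1e3
def F(): return RB.T@np.array(ctrl.get_wrist_force())
E
python3 - <<'E'
from h import *
np.set_printoptions(precision=2,suppress=True)
ctrl.goto(P(.010,.040,.135),ORI); print(where(),F(),ctrl.get_time_s())
np.save('camD.npy',np.array(cam('wrist'),dtype=object),allow_pickle=True)
snap('wrist','wD'); snap('side','sD',(180,120,310,240),5)
E
```

```text
[  9.79  39.42 135.15] [-0.21 -0.29 -0.92] 8.825
```

View pics/wD.png

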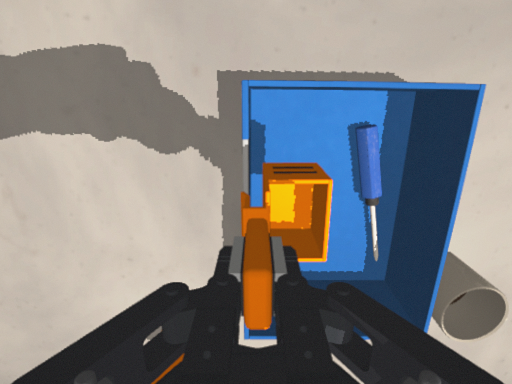

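View pics/sD.png

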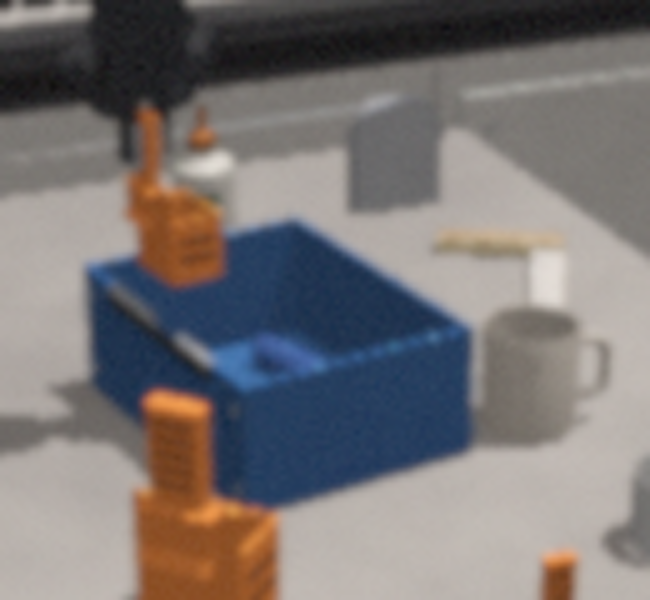

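```bash
python3 - <<'E'
from h import *
np.set_printoptions(precision=2,suppress=True)
c=np.load('camD.npy',allow_pickle=True)
w=lambda M:np.array([RB@m+[b[0],b[1],0] for m in np.array(M)])
print(proj(c,w([(-.0025,.132,.108),(.0025,.127,.108),(0,.0844,.108),(-.0025,.0844,.108),(.0025,.0844,.108),(-.0025,.05,.108),(.0025,.05,.108)])))
gx,gs,gz=.0098,.0394,.135
# caddy: tab top corner, basket +x corners, hook lip
cd=lambda x,y,z:(gx+x,gs+y,.1+gz+z)
print(proj(c,w([cd(-.006,.015,.024),cd(.006,.015,.024),cd(.0485,.03,-.056),cd(.0485,-.03,-.056),cd(-.0045,.02,-.036)])))
save(cv2.imread('pics/wD_raw.png'),'wD2',(225,70,345,270),4)
save(cv2.imread('pics/wD_raw.png'),'wD3',(225,70,285,210),4.25)
E
```

```text
[[240.64  79.49]
 [246.93  86.06]
 [244.48 139.01]
 [241.55 139.01]
 [247.42 139.01]
 [242.16 177.98]
 [247.8  177.98]]
[[239.09 269.64]
 [269.31 269.68]
 [331.41 178.7 ]
 [324.45 260.83]
 [247.56 204.38]]
```

View pics/wD2.png

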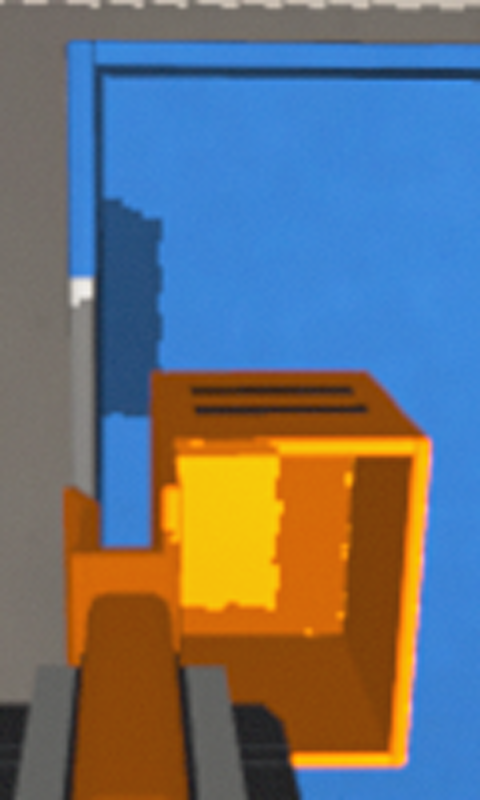

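Rim and caddy in the same picture agree with the prediction to about 1 px, roughly 1 mm. Next I'll lower the basket into the bin and touch the wall gently with the back plate to get an exact x reference.

```bash
python3 - <<'E'
from h import *
np.set_printoptions(precision=2,suppress=True)
ctrl.line_to(P(.010,.040,.085),velocity=.06); ctrl.hold(.15)
f0=F(); print(where(),f0)
ctrl.line_to(P(.002,.040,.085),velocity=.04)
for x in np.arange(.0015,-.0056,-.0005):
    ctrl.line_to(P(x,.040,.085),velocity=.01); ctrl.hold(.05)
    f=np.mean([F() for _ in range(3)],0)-f0; print(round(x*1e3,1),where(),f)
    if abs(f[0])>2: break
print(ctrl.get_time_s())
E
```

```text
[10.48 40.07 85.56] [-0.29 -0.29 -1.73]
1.5 [ 1.57 39.99 84.99] [0.91 0.98 1.  ]
1.0 [ 1.02 39.98 84.96] [ 1.16 -0.94  1.48]
0.5 [ 0.49 39.98 85.01] [0.04 0.56 0.05]
0.0 [-0.03 40.   85.  ] [ 0.13 -0.17 -0.39]
-0.5 [-0.53 39.98 84.99] [ 0.77  1.45 -0.04]
-1.0 [-1.02 40.01 84.99] [0.44 1.37 0.3 ]
-1.5 [-1.5  40.   84.99] [0.18 0.55 0.05]
-2.0 [-2.01 40.   85.01] [ 0.21 -0.3   0.03]
-2.5 [-2.42 39.99 85.03] [ 0.44  0.3  -0.07]
-3.0 [-2.61 39.98 85.1 ] [1.84 0.17 0.14]
-3.5 [-2.85 40.   85.2 ] [ 3.11 -0.11 -0.29]
13.7083
```

```bash
python3 - <<'E'
from h import *
np.set_printoptions(precision=2,suppress=True)
X=-.0003
ctrl.line_to(P(X,.040,.085),velocity=.03); ctrl.hold(.15)
f0=np.mean([F() for _ in range(4)],0); np.save('f0.npy',f0); print(where(),f0)
zs=list(np.arange(.080,.052,-.004))+list(np.arange(.050,.046,-.001))+list(np.arange(.046,.040,-.0005))
for z in zs:
    ctrl.line_to(P(X,.040,z),velocity=.03 if z>.05 else .015)
    if z<.05: ctrl.hold(.03)
    f=np.mean([F() for _ in range(3)],0)-f0
    if z<.0475 or np.abs(f).max()>1.8: print(round(z*1e3,1),where(),f)
    if f[2]>3.5 or np.abs(f[:2]).max()>4: break
print(ctrl.get_time_s())
snap('wrist','wE',(200,60,360,260),3)
snap('side','sE',(190,140,290,230),6)
E
```

```text
[-0.92 40.01 84.74] [-0.05  0.16 -1.21]
47.0 [-0.34 40.   46.94] [ 0.12 -1.68  0.74]
46.0 [-0.36 40.   45.94] [-0.07 -0.66 -0.21]
46.0 [-0.3  40.   46.01] [-0.02 -0.32  0.27]
45.5 [-0.36 39.99 45.44] [ 0.16  0.29 -0.53]
45.0 [-0.33 40.   44.96] [-0.05 -0.59  0.03]
44.5 [-0.31 39.99 44.49] [-0.55 -0.1  -0.17]
44.0 [-0.33 39.98 43.97] [-0.03  0.9  -0.75]
43.5 [-0.34 39.99 43.46] [ 0.03 -0.74 -0.59]
43.0 [-0.22 40.01 43.07] [0.31 0.18 0.75]
42.5 [-0.17 40.02 42.74] [-0.18 -0.4   2.3 ]
42.0 [-0.15 40.04 42.33] [-0.05  0.09  4.4 ]
20.3833
```

View pics/wE.png

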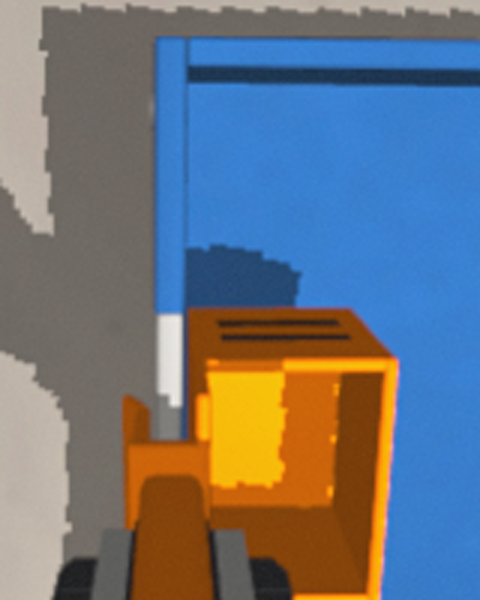

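View pics/sE.png

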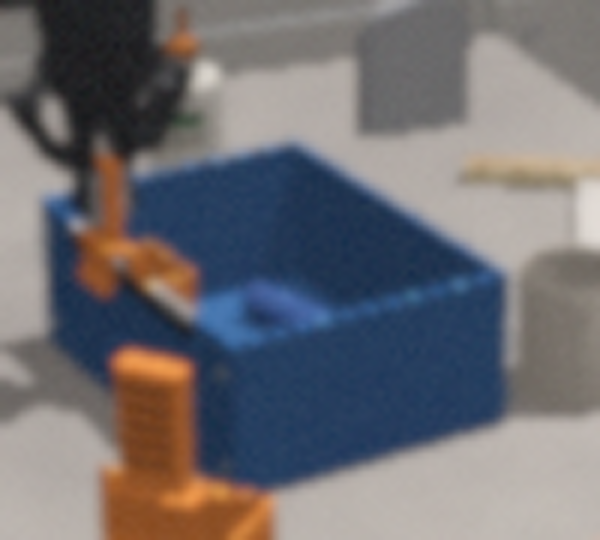

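```bash
python3 - <<'E'
from h import *
np.set_printoptions(precision=2,suppress=True)
X=-.0003; f0=np.load('f0.npy'); z=.042; s=.040; zr=None; t0=ctrl.get_time_s(); k=0
def step(s,z,v):
    ctrl.line_to(P(X,s,z),velocity=v); ctrl.hold(.02)
    return np.mean([F() for _ in range(3)],0)-f0
while s>-.016 and ctrl.get_time_s()-t0<20:
    ds=.002 if s>.001 else .0005
    s-=ds; f=step(s,z,.03 if ds>.001 else .01); w=where(); k+=1
    if k%5==0 or ds<.001: print(round(s*1e3,1),w,f)
    if np.abs(f).max()>14: print('high');break
    if f[2]<1.2 and s<.03:
        # confirm by lowering 1.2 mm
        f=step(s,z-.0012,.02); print('probe',where(),f)
        if f[2]<1.5: print('drop?'); z-=.0012; break
        z-=.0005; continue
    z+=np.clip((f[2]-4)/8000,-.0004,.0005)
print(s,z,where(),ctrl.get_time_s())
E
```

```text
30.0 [-0.47 29.82 42.36] [0.27 1.48 4.79]
20.0 [-0.23 19.86 42.42] [-0.29  0.33  3.2 ]
10.0 [-0.41  9.83 42.37] [-0.17  1.12  4.68]
-0.0 [-0.27 -0.07 42.37] [0.14 0.44 3.92]
-0.5 [-0.23 -0.45 42.35] [-0.09  0.21  4.14]
-1.0 [-0.28 -0.98 42.32] [-0.22  1.74  4.02]
-1.5 [-0.25 -1.56 42.35] [0.45 2.1  3.34]
-2.0 [-0.28 -2.05 42.28] [0.05 1.73 3.93]
-2.5 [-0.26 -2.55 42.27] [0.1  2.46 3.86]
-3.0 [-0.28 -3.06 42.23] [0.69 0.9  4.87]
-3.5 [-0.32 -3.61 42.28] [0.57 0.9  3.95]
-4.0 [-0.35 -4.1  42.27] [-0.04  1.3   3.63]
-4.5 [-0.34 -4.59 42.23] [-0.12  0.48  2.45]
-5.0 [-0.33 -5.06 42.07] [0.8  1.83 2.99]
-5.5 [-1.06 -6.02 41.26] [ 0.88  0.5  -0.35]
probe [-0.74 -5.8  40.32] [-0.05 -1.38 -0.32]
drop?
-0.005500000000000022 0.04075690520369392 [-0.74 -5.8  40.32] 29.0167
```

It dropped in at s ≈ -5.5, as predicted. I'll centre it about 1.5 mm further along and lower it to the notch floor.

```bash
python3 - <<'E'
from h import *
np.set_printoptions(precision=2,suppress=True)
X=-.0003; f0=np.load('f0.npy'); z=.0407
def step(s,z,v):
    ctrl.line_to(P(X,s,z),velocity=v); ctrl.hold(.03)
    return np.mean([F() for _ in range(3)],0)-f0
for s in (-.006,-.0065,-.007,-.0075):
    f=step(s,z,.01); print(where(),f)
    if np.abs(f).max()>6: print('stop');break
while z>.0325:
    z-=.001 if z>.037 else .0005
    f=step(s,z,.02); print(round(z*1e3,1),where(),f)
    if f[2]>5 or np.abs(f[:2]).max()>7: break
print(ctrl.get_time_s())
snap('wrist','wF',(200,60,360,260),3); snap('side','sF',(190,140,290,230),6)
E
```

```text
[-0.21 -5.95 40.76] [ 0.33 -0.55 -0.5 ]
[-0.26 -6.52 40.75] [ 0.7  -0.22  0.41]
[-0.28 -7.   40.71] [ 0.36 -1.13 -0.05]
[-0.3  -7.51 40.68] [-0.44 -0.04 -0.37]
39.7 [-0.39 -7.49 39.6 ] [ 0.42 -0.3   1.01]
38.7 [-0.34 -7.51 38.63] [-0.17 -0.72  0.03]
37.7 [-0.35 -7.51 37.65] [ 0.37  0.39 -0.15]
36.7 [-0.37 -7.51 36.64] [0.47 0.71 0.06]
36.2 [-0.3  -7.51 36.18] [ 0.5  -0.82  0.04]
35.7 [-0.35 -7.49 35.64] [ 0.25 -0.74 -0.79]
35.2 [-0.31 -7.51 35.18] [-0.18  0.27 -0.14]
34.7 [-0.23 -7.5  34.88] [ 0.41 -0.81  1.25]
34.2 [-0.23 -7.5  34.46] [-0.81 -1.05  3.5 ]
33.7 [-0.2  -7.5  34.05] [-1.07 -0.29  6.44]
32.9833
```

View pics/wF.png

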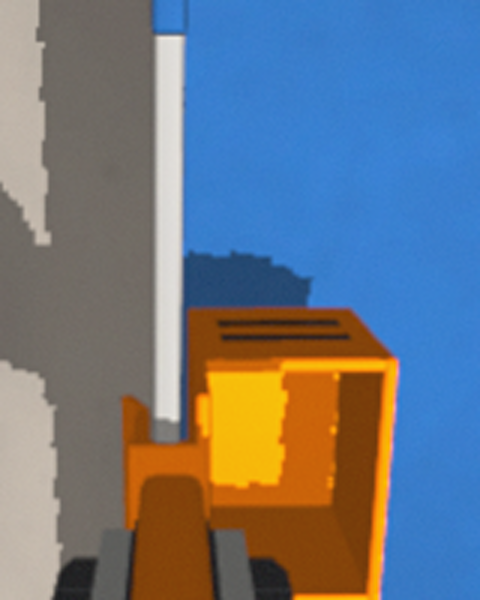

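View pics/sF.png

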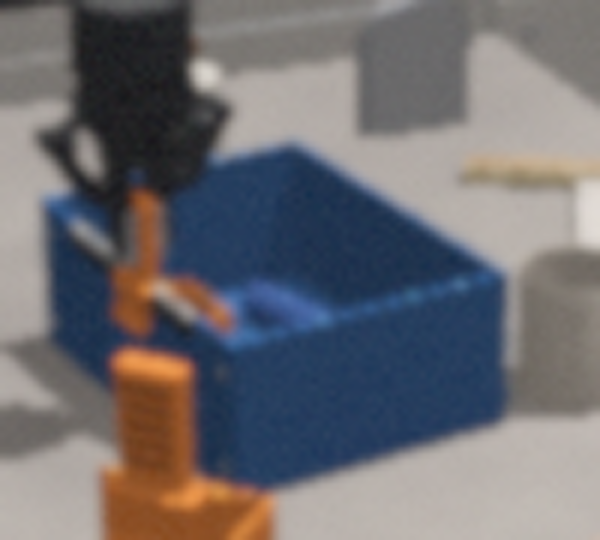

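```bash
python3 - <<'E'
from h import *
np.set_printoptions(precision=2,suppress=True)
ctrl.line_to(P(-.0003,-.0075,.0348),velocity=.02); ctrl.hold(.2); print(F()-np.load('f0.npy'))
ctrl.command_gripper(.045); print(ctrl.get_opening(),F())
ctrl.line_to(P(-.0003,-.0075,.075),velocity=.05); 
ctrl.line_to(P(-.0003,-.0075,.20),velocity=.15); ctrl.hold(.2); print(where(),F(),ctrl.get_time_s())
np.save('camG.npy',np.array(cam('wrist'),dtype=object),allow_pickle=True)
snap('wrist','wG',(180,60,380,260),3); snap('side','sG',(190,140,290,230),6)
E
```

```text
[ 0.37 -0.08  2.89]
0.04525099648527434 [ 0.69  0.2  -0.28]
[ -1.    -7.51 198.81] [-0.86  0.23 -0.03] 36.0917
```

View pics/wG.png

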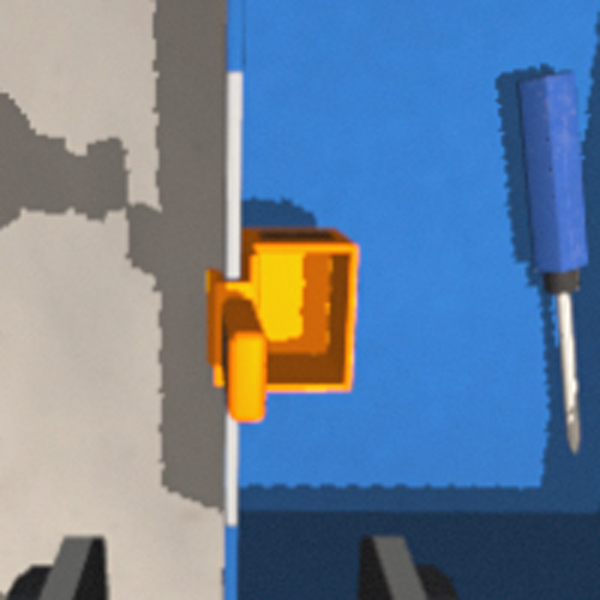

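View pics/sG.png

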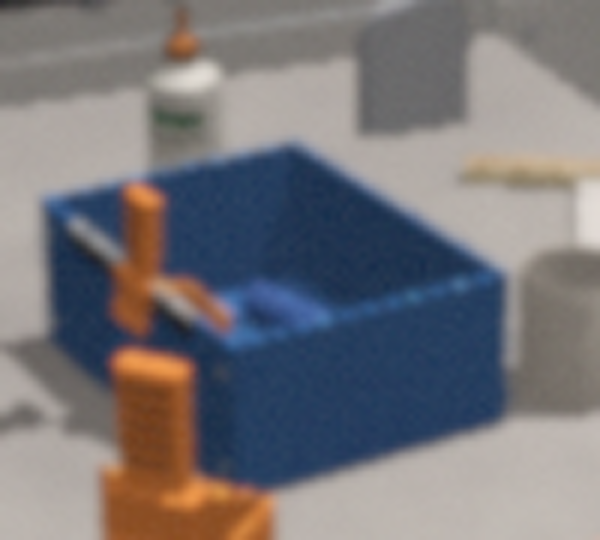

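The caddy hangs upright with the tab free and the hook in the notch between the two rail pieces. One numeric check of the pose, then I'll hand in.

```bash
python3 - <<'E'
from h import *
np.set_printoptions(precision=1,suppress=True)
c=np.load('camG.npy',allow_pickle=True)
w=lambda M:np.array([RB@m+[b[0],b[1],0] for m in np.array(M)])
meas=np.array([(229,333),(265,333),(357,241),(352,388)])/3-.3+[180,60]
print(meas)
for gz in (.036,.044):
    cd=lambda x,y,z:(-.0004+x,-.0075+y,.1+gz+z)
    print(proj(c,w([cd(-.006,.015,.024),cd(.006,.015,.024),cd(.0485,.03,-.056),cd(.0485,-.03,-.056)])))
print(ctrl.get_time_s()); ctrl.job_done()
E
```

```text
[[256.  170.7]
 [268.  170.7]
 [298.7 140. ]
 [297.  189. ]]
[[250.4 170. ]
 [263.4 170. ]
 [298.8 140.8]
 [296.6 190. ]]
[[250.1 172.2]
 [263.6 172.2]
 [299.7 141.9]
 [297.4 192. ]]
36.1917
the job is handed in; nothing more can be done
```

The caddy is hanging in the notch of the steel rail, and I handed the job in at about 36 s of the 64 s limit.

- **Right caddy:** it was the middle of the three orange ones. Its tab top measured 133 mm high; the others measured 180 and 98 mm.
- **Grasp and hooking:** I gripped the tab and touched the back plate lightly to the bin's inner wall (about 3 N) to centre the hook. I then lowered the hook onto the rail about 48 mm to one side of the notch.
- **Slide and drop:** I slid it along pressing with about 4 N. The press force vanished 5.5 mm to the -y side of rim_mid, and I moved it another 2 mm to centre it. It met the notch floor 8.2 mm below where it had ridden on the rail; the expected drop was 8 mm. The highest force I read against the bin was about 6.4 N.
- **After release:** the wrist and side pictures show it hanging in the notch with the basket inside the bin and the gripper clear. Its image position fits the fully-home height better than the on-rail height.

Two checks did not agree perfectly:
- **Slight lean:** the tab top sits about 5 pixels from the perfectly upright position, roughly a 3–4° lean towards the basket. I put this down to the 9 mm hook being loose on the 5 mm wall.
- **Camera offset:** the fixed top camera placed the near wall about 7 mm off in x from the wrist camera. I went with the wrist camera, and touching the wall confirmed it to about 0.4 mm.

The other objects in the last close-up pictures look undisturbed. I took no final full-scene picture, so I did not check all of the bystanders.

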